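# Clamp a tube rack on the bench shaker

### The arm

A 7-joint arm with a two-finger parallel gripper is mounted at the origin on the work surface. World frame = base frame: x ahead of the robot, y to its left, z up, the work surface at z = 0. Lengths are in m, angles in rad, forces in N, time in s.
With the tool pointing down it reaches from about 0.4 to 0.875 m from the base axis. Payload 19.3 kg.
Tool frame: the origin (TCP) lies between the finger pads; the fingertips stand 14 mm ahead of it and the grasp point (between the pads) lies 5 mm behind it (tcp_to_tips is the distance from the TCP to the fingertips, in m); z points along the fingers, x is the direction in which the jaws open and shut, and the axes are right-handed (so a half turn about z gives the same grasp; the last joint's range is limited). The gripper opens to 85 mm and grips with 20 to 120 N. Pads are 22 mm wide; open, the fingers measure 114 mm over their backs; the gripper's body (76 mm by 85 mm) begins 54 mm behind the grasp point. The pads swing forward as they close: fully open they stand 13 mm farther back than shut.
Start: joints at [1.175, 0.521, -0.036, 1.599, 0.021, 1.021, -0.113], TCP at [0.2, -0.592, 0.245] pointing down, gripper open.
Joint ranges: [-2.91, 2.91], [-0.3, 2.13], [-1.5, 1.42], [0.17, 2.43], [-1.26, 4.41], [0.16, 1.93], [-2.52, 2.52]. Speed limits (rad/s): [1.89, 1.89, 2.39, 2.39, 3.01, 3.01, 3.01].

### API

Orientations are given as a unit quaternion [x, y, z, w].
In Python, from rig import read_state, snapshot, camera_info, hand_in, trace, place_of, tcp_to_tips gives the robot as it stands.
- The arm moves only by the tool carry_out, never from a script. Its arguments are lists of equal length, an entry for each row: "twist": the turn, a rotation vector about the world's x, y, z in units of 6 degrees (1.0 is 6 degrees), a list of three; "slide": the shift along the world's x, y, z in units of 25 mm (1.0 is 25 mm), a list of three; "hand": the opening, from 0 (shut) to 1 (fully open). A call has 1 to 5 rows; each row shifts and turns the commanded pose from where the row before left it; what a row does not reach is not made up. A row lasts 1/12 s, in which the tool goes at most 41.7 mm and 7.16 degrees, less where a joint would pass 70% of its speed; a pose out of reach is approached as far as the arm can. A call is refused whole if a number of a shift passes 1 or a number of a turn 1, either way. A call with a gripper value outside its range is refused whole. The fingers move at their own pace and stop on an object; the grip force is fixed at half the most. Time passes only in rows, so rows that do not move let the fingers close. It gives the time, the measured TCP pose, the force and the opening at its end, in the units of the state.
- read_state(): the state, without advancing time (a new reading comes with each control period).
- snapshot(name): name is "scene" or "top" or "wrist"; returns the picture (480x640x3 uint8, red, green, blue); there is no depth.
- camera_info(name): a dict with "fx", "fy", "cx", "cy" (pixels), "D" ([k1, k2, p1, p2, k3] as OpenCV has them; the pictures are not rectified), "extrinsics" (4x4, takes a point from camera to world coordinates); the wrist camera has in their place "tool_from_camera" (4x4, takes a point from camera to tool coordinates, whose origin is the TCP and whose axes are the tool frame's). Camera axes: x right, y up, looking along -z (the intrinsics and any distortion apply to the point x, -y, -z); pixel columns grow to the right and rows downward; lengths in m; the calibration is good to about 2 mm. A picture is of the moment at which its call begins: read the wrist's pose just before it. camera_info takes no time and is no camera call.
- hand_in(): hands the job in, once; it reports no verdict.
Trained networks look in the newest picture that a camera, given by its name, has taken for a name from the list of things; names that differ only in an ending like _2 or _b are one class to them, and where a whole thing is asked for, a point or a joint stands for the part that bears it (a point fixed in the world has none). Each returns a list of dicts, best first, with "conf" (0 to 1); they miss things now and then, are a little off and sometimes report something else, mostly with a low value. They report only what shows in the picture. A call takes as long as a camera call. They do not tell look-alikes from the thing itself.
- trace(camera, thing): "pixels" (480x640 bool, what is visible of it) and "box" ([left, top, width, height] in pixels, round what is visible of it).
- place_of(camera, thing): "pixel" ([row, column] in pixels: a listed point, or the origin of a listed thing).
The state is a dict: "t": time; "joints": joint angles; "dq": joint speeds; "joint_efforts": joint torques, N m; "ee_pos": TCP position; "tcp_rot": TCP orientation; "wrist_force": force on the tool from outside, world axes, zero at the start; "torque": the same for the moment, N m; "width": finger opening in m.
Only numpy, scipy, OpenCV 4.12 (cv2) and the standard library are available. Lean on these libraries where they do the work, as an engineer would, in place of code of your own. Each camera call takes 0.05 s, during which the arm holds its last target. There are 200 camera calls.

### The job

Set the blue tube rack down on the shaker platform between the four corner brackets, flat and with its white landing plate towards the clamp, and let go of it. Then push the red clamp handle over past its dead point, all the way to its stop, so that the pad holds the rack by the white plate. Keep the rack upright, don't drop it, and leave the other things on the bench where they are.

Things in the scene. Friction and masses are not known exactly. Their poses are not given: they have to be found in the camera images.
- rack_center (a point): the loose blue tube rack: solid block 50 mm wide (own x), 150 long (own y), 45 high, about 0.25 kg, on the table at first; this point is its centre, 22.5 mm above its underside. Two rows of white-capped tubes, fixed in it, stand 51 mm high at own y -68 to +25; the +y end has the flat white landing plate. Pinch it across its plain 50 mm width
- rack: the same blue rack; origin at the centre of its underside, same axes
- rack_landing (a point): centre of the rack's white landing plate (46 x 42 mm), on its top face at 45 mm height, 52 mm along own +y from the rack's centre; the clamp pad belongs here
- shaker: low white bench shaker, fixed to the table, 190 mm (own x) by 285 mm (own y), with an aluminium platform whose top is at 58 mm; z up, origin on the table. At its +y part stands a steel toggle clamp with a red handle, at its -y part the rack place
- nest (a point): centre of the rack place, on the platform's top (58 mm above the table), axes as the shaker's: the rack stands here with its own axes along these (landing end to +y, to the clamp). Four steel corner brackets, 12 mm high, stand 5 mm clear of the rack; along its long sides the middle 100 mm has none, so fingers can go down there
- handle_hinge (a point): axis of the clamp handle, fixed on the shaker at own (0, +93, 80) mm, axes as the shaker's; the handle turns in the shaker's y-z plane
- handle_grip (a point): point on the handle's centre line, 110 mm from its hinge; the red round grip is 22 mm thick and reaches from 58 to 138 mm from the hinge
- handle (a joint): clamp handle angle, rad. 0 (open): it slants up towards shaker +y, 1.15 rad above level; grows as it swings over and down towards +y; 1.15 (stop): level, clamp closed. Starts at 0 to 0.05; stays where left until the pad meets the rack at about 0.74, then resists (about 5 N at the grip) up to the dead point near 1.0: short of that it springs back, past it it snaps to the stop
- pad: orange rubber pad, 25 mm across, sprung, on the clamp arm linked to the handle; origin at the centre of its pressing face. Open, the arm stands upright at shaker y 20 to 95 mm, its top 0.21 m above the table. Closed, the pad presses 52 mm along +y from the nest's centre, 45 mm above the platform, with about 17 N
- yellow_rack_center (a point): bystander: short yellow tube rack, 50 x 100 mm, 51 mm high with its caps, on the table; this point is its centre
- amber_bottle: bystander: amber glass jar, 72 mm across, 150 mm high; origin at the centre of its underside
- clear_bottle: bystander: clear bottle with blue cap and white label, 72 mm across, 160 mm high; origin at the centre of its underside
- small_bottle: bystander: small clear bottle with blue cap, 52 mm across, 100 mm high; origin at the centre of its underside
- beaker: bystander: glass beaker 62 mm across, 75 mm high, with steel instruments standing in it up to 125 mm high; origin at the centre of its underside
- tip_box: bystander: pale blue pipette-tip box, 85 x 120 mm, 67 mm high; origin at the centre of its underside
Mind the look-alikes: they are no part of the job. Several things look just like the rack: the one meant starts farthest from the robot's base.

How it is judged:
By the outcome, as a careful person would: the job done as asked, in the order asked, and still so for the second after the job is handed in, with the robot touching nothing.
It also fails if it takes over 48 s, if anything falls off the work surface, if the arm or the gripper's body presses on something with over 40 N, if the wrist force passes 120 N, or if a joint passes its speed limit or range.

## Working session

There is one attempt and no reset: what is moved stays moved. The work goes in short steps, Python scripts to look and compute and a tool call to move; the robot and the scene stay as the last step left them, time stands still between calls to the robot, and variables do not carry over. Pictures are saved under pics/ and viewed, about 8 in all and at most 12, crops included, and the job is handed in when it is done.

Besides the shell and the picture viewer there is one more tool, called after "Request:" as a command line: name --argument value ..., lists and objects as JSON in quotes. carry_out: Moves the arm, as the interface text tells. Its arguments: {"type":"object","properties":{"twist":{"type":"array"},"slide":{"type":"array"},"hand":{"type":"array"}},"required":["twist","slide","hand"]}

```bash
mkdir -p pics
cat > h.py <<'E'
import numpy as np, cv2
from rig import *
from scipy.spatial.transform import Rotation as R
def cam(n):
    c=camera_info(n); K=np.array([[c['fx'],0,c['cx']],[0,c['fy'],c['cy']],[0,0,1.]]); D=np.array(c['D'],float)
    if 'extrinsics' in c: T=np.array(c['extrinsics'])
    else:
        s=read_state(); W=np.eye(4); W[:3,:3]=R.from_quat(s['tcp_rot']).as_matrix(); W[:3,3]=s['ee_pos']; T=W@np.array(c['tool_from_camera'])
    return K,D,T
def ray(C,uv,z):
    K,D,T=C; p=cv2.undistortPoints(np.array([[uv]],float),K,D)[0,0]
    d=T[:3,:3]@np.array([p[0],-p[1],-1]); o=T[:3,3]; return o+d*(z-o[2])/d[2]
def proj(C,P):
    K,D,T=C; q=(np.atleast_2d(P)-T[:3,3])@T[:3,:3]; q=q*[1,-1,-1]
    return cv2.projectPoints(q,np.zeros(3),np.zeros(3),K,D)[0][:,0]
def snap(n,f): 
    C=cam(n); im=snapshot(n); cv2.imwrite('pics/'+f,im[:,:,::-1]); return C,im
E
python3 - <<'E'
from h import *
for n in ('top','scene'):
    C,im=snap(n,n+'1.png'); print(n,C[2].round(3).tolist())
    for t,z in (('rack_center',.0225),('rack_landing',.045),('nest',.058),('shaker',0),('handle_hinge',.08),('handle_grip',.18),('pad',.2)):
        for r in place_of(n,t)[:4]:
            p=r['pixel'][::-1]; print(t,round(r['conf'],2),np.round(p,1),ray(C,p,z).round(3))
print(read_state())
E
```

```text
top [[-0.028, 0.981, -0.194, 0.342], [-0.999, -0.036, -0.036, -0.035], [-0.043, 0.193, 0.98, 1.084], [0.0, 0.0, 0.0, 1.0]]
rack_center 0.79 [477.3 359.6] [ 0.255 -0.351  0.022]
rack_center 0.7 [456.1 279.4] [ 0.44  -0.318  0.022]
rack_landing 0.83 [444.5 292.9] [ 0.408 -0.283  0.045]
rack_landing 0.75 [470.3 376.2] [ 0.222 -0.326  0.045]
rack_landing 0.71 [402.7 154.2] [ 0.749 -0.209  0.045]
nest 0.78 [321.7 223.5] [ 0.579 -0.006  0.058]
shaker 0.67 [295.2 236.2] [0.563 0.062 0.   ]
handle_hinge 0.78 [252.3 239.6] [0.542 0.155 0.08 ]
handle_grip 0.59 [223.3 240.8] [0.522 0.197 0.18 ]
pad 0.48 [270.4 225.6] [0.546 0.095 0.2  ]
scene [[-0.063, -0.803, 0.593, 1.17], [0.998, -0.056, 0.03, -0.004], [0.009, 0.593, 0.805, 1.062], [0.0, 0.0, 0.0, 1.0]]
rack_center 0.73 [216.8 199.5] [ 0.262 -0.352  0.022]
rack_center 0.67 [215.3 251.8] [ 0.437 -0.322  0.022]
rack_landing 0.93 [227.8 186. ] [ 0.23  -0.324  0.045]
rack_landing 0.9 [229.4 239.1] [ 0.411 -0.287  0.045]
nest 0.64 [335.5 296.6] [ 0.568 -0.011  0.058]
shaker 0.63 [366.6 308.9] [0.562 0.064 0.   ]
handle_hinge 0.63 [407.6 286.1] [0.542 0.152 0.08 ]
handle_grip 0.91 [439.6 255.6] [0.524 0.207 0.18 ]
pad 0.6 [392.2 262.3] [0.563 0.102 0.2  ]
{'t': 0.8, 'joints': array([ 1.17478748,  0.521383  , -0.03628828,  1.59950005,  0.02123878,
        1.02107637, -0.11280996]), 'dq': array([ 0.00103217, -0.00057658, -0.00079581,  0.00083327,  0.0012833 ,
        0.00151239, -0.00110904]), 'joint_efforts': array([ 1.32913669e-04, -9.26791048e+01,  1.97807193e+00, -3.70241511e+01,
        1.79898081e-02,  2.10527411e-03,  7.37510550e-05]), 'ee_pos': array([ 0.20000907, -0.59213509,  0.24530151]), 'tcp_rot': array([ 8.12414503e-01, -5.83080334e-01, -1.56098647e-06,  2.09174134e-05]), 'wrist_force': array([ 0.12118968, -0.28938792, -0.3897371 ]), 'torque': array([-0.00715608, -0.01820298, -0.02165988]), 'width': 0.0855423302802296}
```

```bash
ls pics
```

```text
scene1.png
top1.png
```

View pics/top1.png

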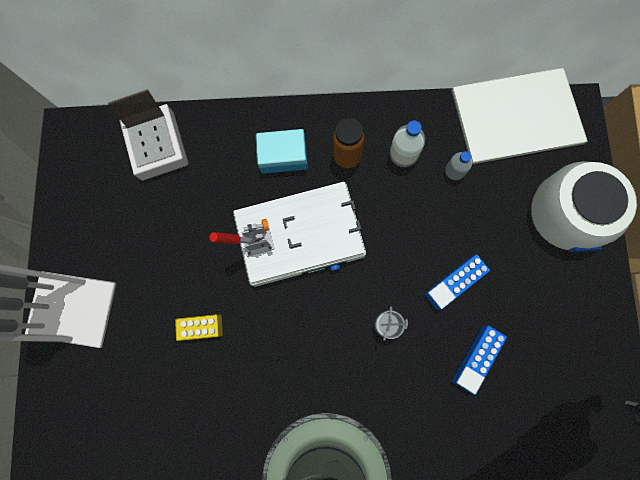

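View pics/scene1.png

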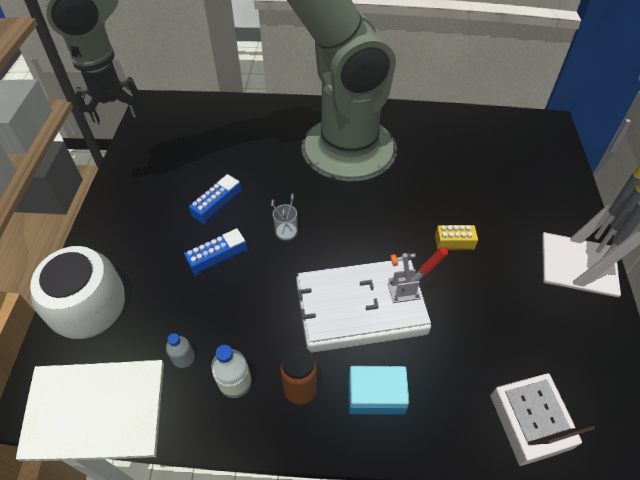

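The top view shows two look-alike blue racks. The far one is at px (460,281), with its plate at (440,296). The shaker is at (300,235) with its handle tip at (212,237), and the centrifuge stands clear. I'll move over the far rack.

Request:
carry_out --twist '[[0,0,1],[0,0,1],[0,0,1],[0,0,1],[0,0,1]]' --slide '[[0.96,1,0],[0.96,1,0],[0.96,1,0],[0.96,1,0],[0.96,1,0]]' --hand '[1,1,1,1,1]'

```text
t: 1.22
ee_pos: [0.3209, -0.4658, 0.2455]
tcp_rot: [0.937, -0.351, 0.0, 0.0]
wrist_force: [-0.0, 0.3, 0.9]
width: 0.0857
```

Request:
carry_out --twist '[[0,0,1],[0,0,1],[0,0,1],[0,0,1],[0,0,1]]' --slide '[[0.96,1,0],[0.96,1,0],[0.96,1,0],[0.96,1,0],[0.96,1,0]]' --hand '[1,1,1,1,1]'

```text
t: 1.63
ee_pos: [0.441, -0.3408, 0.2455]
tcp_rot: [0.995, -0.096, 0.0, 0.0]
wrist_force: [-0.1, -0.0, -0.6]
width: 0.0854
```

Request:
carry_out --twist '[[0,0,1],[0,0,1],[0,0,1],[0,0,1],[0,0,1]]' --slide '[[0,0,0],[0,0,0],[0,0,0],[0,0,0],[0,0,0]]' --hand '[1,1,1,1,1]'

```text
t: 2.05
ee_pos: [0.44, -0.3421, 0.2453]
tcp_rot: [0.986, 0.165, -0.0, 0.0]
wrist_force: [0.5, 0.1, -0.2]
width: 0.0854
```

Request:
carry_out --twist '[[0,0,1],[0,0,1],[0,0,1],[0,0,0],[0,0,0]]' --slide '[[0,0,0],[0,0,0],[0,0,0],[0,0,0],[0,0,0]]' --hand '[1,1,1,1,1]'

```text
t: 2.47
ee_pos: [0.4399, -0.3423, 0.2453]
tcp_rot: [0.95, 0.313, 0.0, -0.0]
wrist_force: [0.5, -1.0, 0.1]
width: 0.0857
```

```bash
cat > look.py <<'E'
from h import *
import sys
C,im=snap('wrist',sys.argv[1]); s=read_state(); M=R.from_quat(s['tcp_rot']).as_matrix()
print(s['t'],s['ee_pos'].round(4),M.round(3).tolist(),s['width'],'cam',C[2][:3,3].round(3))
for t,z in [a.split(':') for a in sys.argv[2:]]:
    for r in place_of('wrist',t)[:3]:
        p=r['pixel'][::-1]; print(t,round(r['conf'],2),np.round(p,1),ray(C,p,float(z)).round(4))
E
python3 look.py w1.png rack_center:.0225 rack_landing:.045
python3 - <<'E'
from h import *
C=cam('wrist')
for r in trace('wrist','rack')[:2]:
    m=r['pixels'].astype(np.uint8); c=max(cv2.findContours(m,0,2)[0],key=cv2.contourArea)
    b=cv2.boxPoints(cv2.minAreaRect(c)); print(r['conf'],r['box'],[ray(C,p,.045)[:2].round(4).tolist() for p in b])
E
```

```text
2.5167 [ 0.4399 -0.3422  0.2453] [[0.805, 0.594, -0.0], [0.594, -0.805, 0.0], [-0.0, -0.0, -1.0]] 0.08528202099131565 cam [ 0.399 -0.288  0.375]
rack_center 0.97 [122.   92.7] [ 0.2591 -0.3581  0.0225]
rack_center 0.68 [318.4 184.1] [ 0.4341 -0.3236  0.0225]
rack_landing 0.96 [322. 121.] [ 0.405  -0.2806  0.045 ]
rack_landing 0.7 [79.9 23.8] [ 0.2152 -0.3294  0.045 ]
0.97 [291.7, 88.0, 65.8, 183.3] [[0.372, -0.2755], [0.4115, -0.2462], [0.502, -0.3618], [0.4578, -0.3944]]
0.66 [42.5, 3.2, 143.8, 185.5] [[0.1837, -0.3351], [0.2191, -0.286], [0.3428, -0.366], [0.3083, -0.4215]]
```

View pics/w1.png

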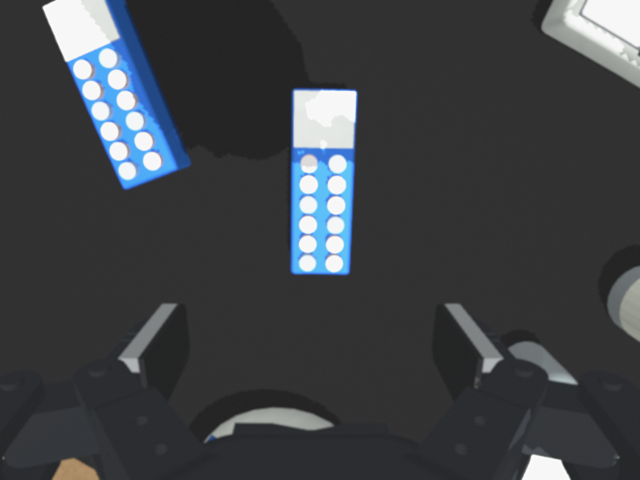

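The wrist picture shows the target rack with top-face corners at px (293,90), (357,91), (349,273) and (291,273). The look-alike is at upper left.

Run:
```python
from h import *
C=cam('wrist'); im=cv2.imread('pics/w1.png')
P=[ray(C,p,.045)[:2] for p in ((293,90),(357,91),(349.5,273.5),(291,273.5))]
P=np.array(P); print(P.round(4)); u=(P[0]+P[1]-P[2]-P[3])/2; x=(P[1]-P[0]+P[2]-P[3])/2
print(P.mean(0).round(4), np.linalg.norm(u),np.linalg.norm(x), 'yaw y',np.degrees(np.arctan2(u[1],u[0])),'yaw x',np.degrees(np.arctan2(x[1],x[0])))
```

```text
[[ 0.3737 -0.2752]
 [ 0.413  -0.2469]
 [ 0.4985 -0.3661]
 [ 0.4587 -0.3955]]
[ 0.436  -0.3209] 0.14696936564908542 0.04895058413846875 yaw y 125.45191027496898 yaw x 36.127750447860116
```

Request:
carry_out --twist '[[0,0,0],[0,0,0],[0,0,0],[0,0,0],[0,0,0]]' --slide '[[-0.16,0.85,0],[0,0,-0.98],[0,0,-0.98],[0,0,-0.98],[0,0,-0.98]]' --hand '[1,1,1,1,1]'

```text
t: 3.08
ee_pos: [0.436, -0.3208, 0.1465]
tcp_rot: [0.949, 0.314, 0.0, 0.0]
wrist_force: [0.9, -0.9, 0.4]
width: 0.0854
```

Request:
carry_out --twist '[[0,0,0],[0,0,0],[0,0,0],[0,0,0],[0,0,0]]' --slide '[[0,0,-0.98],[0,0,-0.98],[0,0,-0.98],[0,0,-0.98],[0,0,-0.98]]' --hand '[1,1,1,1,1]'

```text
t: 3.5
ee_pos: [0.4361, -0.3209, 0.0237]
tcp_rot: [0.949, 0.314, 0.0, 0.0]
wrist_force: [1.7, 0.2, 1.1]
width: 0.0856
```

Request:
carry_out --twist '[[0,0,0],[0,0,0],[0,0,0],[0,0,0],[0,0,0]]' --slide '[[0,0,0],[0,0,0],[0,0,0],[0,0,0],[0,0,0]]' --hand '[0.3,0,0,0,0]'

```text
t: 3.92
ee_pos: [0.4367, -0.3214, 0.0264]
tcp_rot: [0.949, 0.314, 0.001, 0.001]
wrist_force: [-1.8, 1.8, 9.3]
width: 0.049
```

Request:
carry_out --twist '[[0,0,0],[0,0,0],[0,0,0],[0,0,0],[0,0,0]]' --slide '[[0,0,0],[0,0,0],[0,0,0],[0,0,0],[0,0,0]]' --hand '[0,0,0,0,0]'

```text
t: 4.33
ee_pos: [0.4367, -0.3214, 0.0264]
tcp_rot: [0.949, 0.314, 0.001, 0.001]
wrist_force: [-1.5, 1.4, 10.1]
width: 0.0492
```

Request:
carry_out --twist '[[0,0,0],[0,0,0],[0,0,0],[0,0,0],[0,0,0]]' --slide '[[0,0,0.3],[0,0,0.8],[0,0,0.9],[0,0,1],[0,0,1]]' --hand '[0,0,0,0,0]'

```text
t: 4.75
ee_pos: [0.4358, -0.3208, 0.1268]
tcp_rot: [0.949, 0.315, 0.0, 0.0]
wrist_force: [0.5, -0.5, -2.7]
width: 0.0491
```

Request:
carry_out --twist '[[0,0,0],[0,0,-0.85],[0,0,-0.85],[0,0,-0.85],[0,0,-0.85]]' --slide '[[0,0,1],[0.8,0.8,1],[0.9,0.9,1],[0.9,0.9,1],[0.9,0.9,0.8]]' --hand '[0,0,0,0,0]'

```text
t: 5.17
ee_pos: [0.5243, -0.2323, 0.2481]
tcp_rot: [0.99, 0.139, 0.001, 0.0]
wrist_force: [0.5, -0.3, -3.4]
width: 0.049
```

Request:
carry_out --twist '[[0,0,-0.85],[0,0,0],[0,0,0],[0,0,0],[0,0,0]]' --slide '[[0.9,0.9,0],[0.8,0.8,0],[0.6,0.6,0],[0,0.5,0],[0,0,0]]' --hand '[0,0,0,0,0]'

```text
t: 5.58
ee_pos: [0.5813, -0.1599, 0.2456]
tcp_rot: [0.995, 0.099, 0.0, -0.001]
wrist_force: [-0.5, 1.4, -1.5]
width: 0.0491
```

```bash
python3 look.py w2.png nest:.058 handle_hinge:.08 rack_landing:.24 handle_grip:.18 pad:.2 shaker:0; python3 -c "
import rig; print(rig.tcp_to_tips() if callable(rig.tcp_to_tips) else rig.tcp_to_tips)"
```

```text
5.6333 [ 0.5808 -0.162   0.2455] [[0.981, 0.196, 0.0], [0.196, -0.981, 0.0], [0.0, -0.0, -1.0]] 0.049386805551583944 cam [ 0.567 -0.094  0.375]
nest 0.97 [351.6   6.6] [ 0.58   -0.0083  0.058 ]
handle_hinge 0.67 [311.2 298. ] [ 0.5936 -0.2198  0.08  ]
rack_landing 0.59 [311.5 185.7] [ 0.5717 -0.1125  0.24  ]
0.014
```

View pics/w2.png

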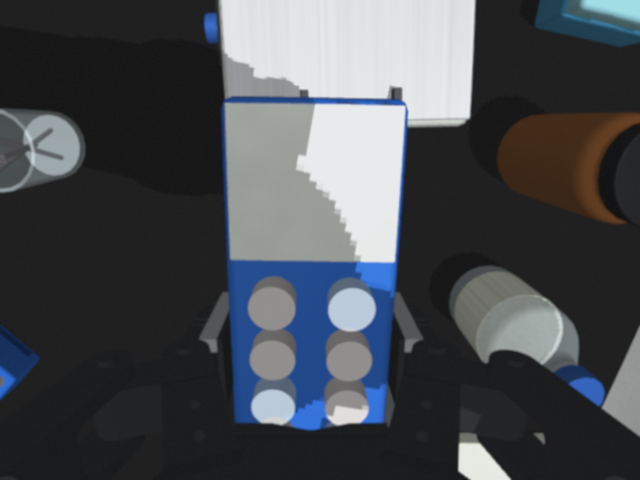

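The wrist picture shows the rack held straight, with its landing edge at px (224,100) to (406,103). The shaker's left edge is at about (221,30) and its right edge runs from (474,0) to (469,118). I'll check the shaker pose from traces in the top and scene cameras and from these edges.

Run:
```python
from h import *
C=cam('wrist')
print('plate corners', [ray(C,p,.264)[:2].round(4).tolist() for p in ((224,100),(406,103))])
a,b=ray(C,(474,0),.058),ray(C,(469.5,118),.058); l=ray(C,(219.5,10),.058)
d=a-b; print('yaw',np.degrees(np.arctan2(-d[0],d[1])),a,b,l)
for n in ('top','scene'):
    C=cam(n); im=snapshot(n)
    r=trace(n,'shaker')[0]
    g=im.min(axis=2)
    cv2.imwrite(f'pics/{n}c.png',cv2.resize(im[170:300,200:400] if n=='top' else im[240:360,280:460],None,fx=4,fy=4,interpolation=2)[:,:,::-1])
    for t,z in (('nest',.058),('handle_hinge',.08),('shaker',0)):
        for r in place_of(n,t)[:1]: p=r['pixel'][::-1]; print(n,t,round(r['conf'],2),np.round(p,1),ray(C,p,z).round(4))
```

```text
plate corners [[0.5443, -0.096], [0.5901, -0.0878]]
yaw 13.208757646048719 [0.66361035 0.00937613 0.058     ] [ 0.68222416 -0.06992969  0.058     ] [ 0.48938015 -0.03277304  0.058     ]
top nest 0.61 [319.9 223. ] [ 0.5803 -0.0018  0.058 ]
top handle_hinge 0.88 [253.7 240.3] [0.5401 0.1513 0.08  ]
top shaker 0.92 [295.8 237.5] [0.5592 0.0609 0.    ]
scene nest 0.63 [337.1 298.5] [ 0.5727 -0.0075  0.058 ]
scene handle_hinge 0.92 [408.1 286.1] [0.5424 0.1526 0.08  ]
scene shaker 0.95 [367.2 309.3] [0.5633 0.0655 0.    ]
```

View pics/topc.png

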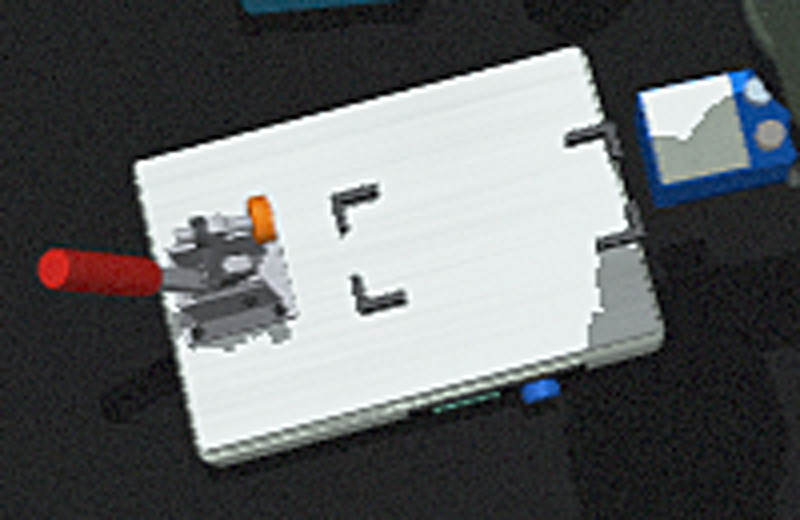

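The crop shows the bracket outer corners at about (335,197), (362,312), (614,126) and (638,240). The platform corners are at about (135,162), (580,47), (662,338) and (205,453). Clamp and handle are at left.

Run:
```python
from h import *
C=cam('top')
for n,pts,z in (('brk',((335,197),(362,312),(638,240),(614,126)),.067),('plate',((135,162),(205,453),(662,338),(580,47)),.058)):
    P=np.array([ray(C,(200+(x-1.5)/4,170+(y-1.5)/4),z)[:2] for x,y in pts]); u=(P[0]+P[1]-P[2]-P[3])/2; x=(P[3]+P[0]-P[1]-P[2])/2
    print(n,P.round(4).tolist(),P.mean(0).round(4),np.linalg.norm(u),np.linalg.norm(x),np.degrees(np.arctan2(-u[0],u[1])),np.degrees(np.arctan2(x[1],x[0])))
```

```text
brk [[0.5914, 0.0834], [0.5223, 0.0686], [0.559, -0.0928], [0.6281, -0.0818]] [ 0.5752 -0.0056] 0.1673884866780157 0.07027678984724318 12.659102528910779 10.56257681966982
plate [[0.6198, 0.2045], [0.4443, 0.162], [0.5025, -0.1045], [0.6805, -0.0641]] [0.5618 0.0495] 0.2740505542694737 0.18155297057782185 12.513374053232026 13.198663654479063
```

Request:
carry_out --twist '[[0,0,0.2],[0,0,0],[0,0,0],[0,0,0],[0,0,0]]' --slide '[[-0.04,0.9,0],[-0.04,0.9,0],[-0.04,0.9,0],[-0.04,0.9,0],[-0.04,0.9,-0.5]]' --hand '[0,0,0,0,0]'

```text
t: 6.85
ee_pos: [0.5769, -0.0498, 0.234]
tcp_rot: [0.994, 0.108, 0.002, 0.0]
wrist_force: [1.1, -0.3, -2.2]
width: 0.0489
```

Request:
carry_out --twist '[[0,0,0],[0,0,0],[0,0,0],[0,0,0],[0,0,0]]' --slide '[[-0.04,0.9,-0.9],[0,0.82,-0.9],[0,0,-0.9],[0,0,-0.9],[0,0,-0.8]]' --hand '[0,0,0,0,0]'

```text
t: 7.27
ee_pos: [0.5748, -0.0074, 0.121]
tcp_rot: [0.994, 0.108, -0.0, -0.0]
wrist_force: [-0.1, 0.2, -2.9]
width: 0.0491
```

Request:
carry_out --twist '[[0,0,0],[0,0,0]]' --slide '[[0,0,0],[0,0,0]]' --hand '[0,0]'

```text
t: 7.43
ee_pos: [0.5747, -0.0077, 0.1221]
tcp_rot: [0.994, 0.108, -0.001, -0.0]
wrist_force: [0.1, -1.0, -2.8]
width: 0.0489
```

```bash
python3 look.py w3.png nest:.058 rack_landing:.15 pad:.2
python3 - <<'E'
from h import *
for n,s in (('top',np.s_[180:280,240:400]),('scene',np.s_[240:340,280:440])):
    im=snapshot(n)[s]; cv2.imwrite(f'pics/{n}d.png',cv2.resize(im,None,fx=5,fy=5,interpolation=2)[:,:,::-1])
a=cv2.imread('pics/w3.png');cv2.imwrite('pics/m3.png',np.vstack([cv2.resize(a,(640,480))[:240]]))
E
```

```text
7.4833 [ 0.5754 -0.0078  0.1231] [[0.977, 0.214, 0.0], [0.214, -0.977, 0.0], [0.0, -0.0, -1.0]] 0.049261383281313874 cam [0.56  0.059 0.252]
rack_landing 0.69 [312.3 187.2] [0.5634 0.044  0.15  ]
```

View pics/w3.png

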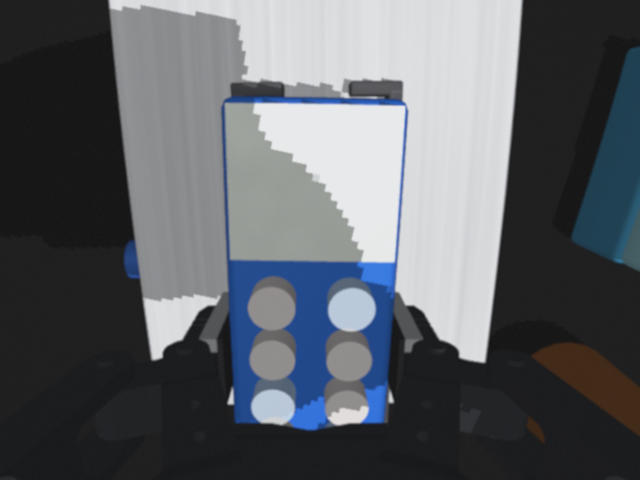

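The wrist picture shows the clamp-end brackets just ahead of the rack: left from px 231 to 284, right from 348 to 403, rows about 82–97. The rack's front edge is at row 100, and the platform edges are visible at both sides.

Run:
```python
from h import *
C=cam('wrist'); s=read_state(); M=R.from_quat(s['tcp_rot']).as_matrix(); e=s['ee_pos']
yw=np.arctan2(M[1,0],M[0,0]); ux=np.array([np.cos(yw),np.sin(yw)]); uy=np.array([-ux[1],ux[0]])
f=lambda p,z:(lambda d:np.round([d@ux*1e3,d@uy*1e3],1).tolist())(ray(C,p,z)[:2]-e[:2])
print(np.degrees(yw),'rel to TCP in rack axes, mm')
for n,p,z in (('brL outer top',(231,83.5),.07),('brR outer top',(403,81.5),.07),('brL inner end',(284,84.5),.07),('brR inner end',(348,82),.07),
 ('rackL',(224,100),.1417),('rackR',(406,103),.1417),('pL',(111,10),.058),('pL',(151,350),.058),('pR',(521,0),.058),('pR',(487,360),.058)): print(n,f(p,z))
```

```text
12.349408429216632 rel to TCP in rack axes, mm
brL outer top [-33.6, 84.7]
brR outer top [38.4, 85.5]
brL inner end [-11.4, 84.1]
brR inner end [15.3, 85.1]
rackL [-22.7, 74.1]
rackR [24.1, 73.4]
pL [-87.6, 117.8]
pL [-85.8, -47.9]
pR [91.8, 122.1]
pR [95.4, -54.5]
```

View pics/topd.png

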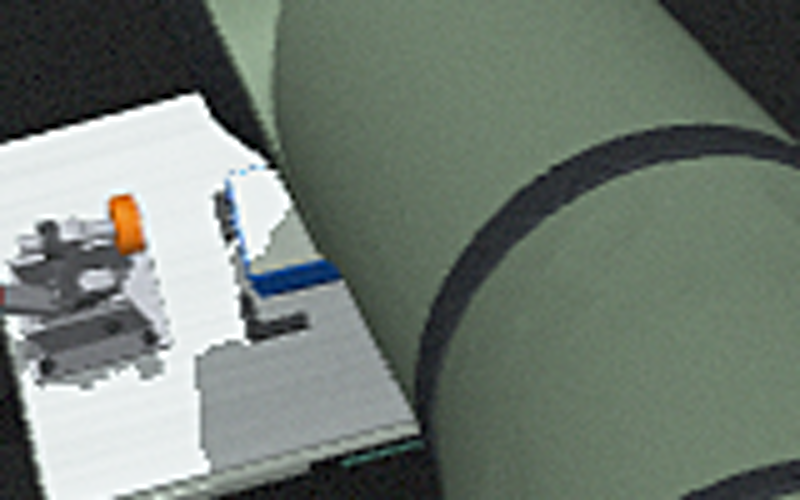

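Request:
carry_out --twist '[[0,0,0.1],[0,0,0],[0,0,0],[0,0,0],[0,0,0]]' --slide '[[0.09,0.06,0],[0,0,-0.5],[0,0,-0.5],[0,0,-0.4],[0,0,0]]' --hand '[0,0,0,0,0]'

```text
t: 8.15
ee_pos: [0.5764, -0.0064, 0.0848]
tcp_rot: [0.994, 0.113, -0.001, -0.0]
wrist_force: [-0.7, -0.9, -4.0]
width: 0.0491
```

Request:
carry_out --twist '[[0,0,0],[0,0,0],[0,0,0],[0,0,0],[0,0,0]]' --slide '[[0,0,-0.04],[0,0,-0.04],[0,0,0],[0,0,0],[0,0,0]]' --hand '[0,0,0,0,0]'

```text
t: 8.57
ee_pos: [0.5773, -0.0064, 0.0855]
tcp_rot: [0.994, 0.113, 0.0, 0.0]
wrist_force: [-0.2, -0.7, -3.2]
width: 0.0491
```

Request:
carry_out --twist '[[0,0,0],[0,0,0],[0,0,0]]' --slide '[[0,0,-0.04],[0,0,-0.04],[0,0,0]]' --hand '[0,0,0]'

```text
t: 8.82
ee_pos: [0.5774, -0.0064, 0.084]
tcp_rot: [0.994, 0.113, 0.0, 0.0]
wrist_force: [-5.0, -0.4, 12.3]
width: 0.0494
```

```bash
python3 look.py w4.png nest:.058 rack_landing:.103
```

```text
8.8667 [ 0.5774 -0.0064  0.084 ] [[0.975, 0.224, 0.001], [0.224, -0.975, -0.0], [0.0, 0.0, -1.0]] 0.04958231414224337 cam [0.562 0.06  0.213]
rack_landing 0.79 [308.3 186. ] [0.5648 0.044  0.103 ]
rack_landing 0.66 [306.8 320.4] [0.5731 0.0054 0.103 ]
```

View pics/w4.png

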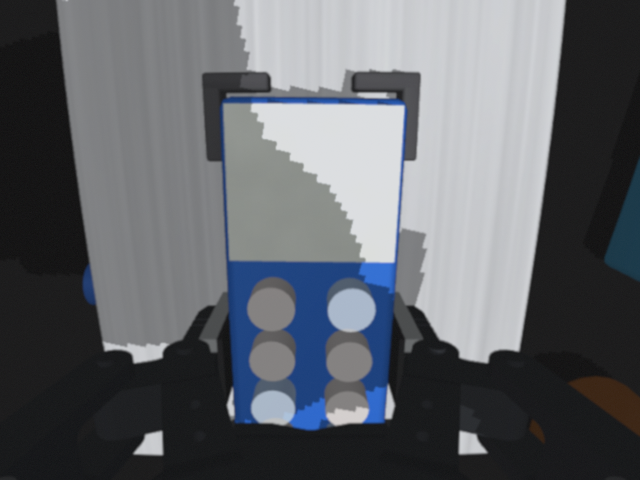

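The rack sits between the brackets. Their outer edges are at px 203 and 420 with the rack at 223–406, it touches down at the expected height, and the rows look level. Releasing now.

Request:
carry_out --twist '[[0,0,0],[0,0,0],[0,0,0],[0,0,0],[0,0,0]]' --slide '[[0,0,0],[0,0,0],[0,0,0],[0,0,0],[0,0,0]]' --hand '[0.75,0.85,1,1,1]'

```text
t: 9.38
ee_pos: [0.5773, -0.0064, 0.0833]
tcp_rot: [0.994, 0.113, -0.0, -0.0]
wrist_force: [0.3, -1.0, 0.0]
width: 0.0853
```

Request:
carry_out --twist '[[0,0,0],[0,0,0],[0,0,0],[0,0,0],[0,0,0]]' --slide '[[0,0,0.3],[0,0,0.6],[0,0,0.9],[0,0,0.9],[0,0,0.9]]' --hand '[1,1,1,1,1]'

```text
t: 9.8
ee_pos: [0.5771, -0.0063, 0.1748]
tcp_rot: [0.994, 0.113, -0.0, -0.0]
wrist_force: [-0.1, -0.1, 0.3]
width: 0.0859
```

Request:
carry_out --twist '[[0,0,0],[0,0,0],[0,0,0],[0,0,0],[0,0,0]]' --slide '[[0,0,1],[0,0,1],[0,0,1],[0,0,1],[0,0,0.6]]' --hand '[1,1,0.5,0,0]'

```text
t: 10.22
ee_pos: [0.5776, -0.0061, 0.2915]
tcp_rot: [0.994, 0.113, 0.001, 0.0]
wrist_force: [0.4, -0.3, -0.1]
width: 0.0515
```

```bash
python3 look.py w5.png nest:.058 rack_landing:.103 handle_hinge:.08 handle_grip:.18 pad:.2
```

```text
10.2667 [ 0.5784 -0.006   0.2935] [[0.974, 0.224, 0.005], [0.224, -0.974, 0.0], [0.005, 0.001, -1.0]] 0.04414651112577011 cam [0.562 0.06  0.421]
nest 0.47 [307.8 122.1] [0.56   0.0611 0.058 ]
pad 0.87 [309.5  40.8] [0.5527 0.0992 0.2   ]
```

View pics/w5.png

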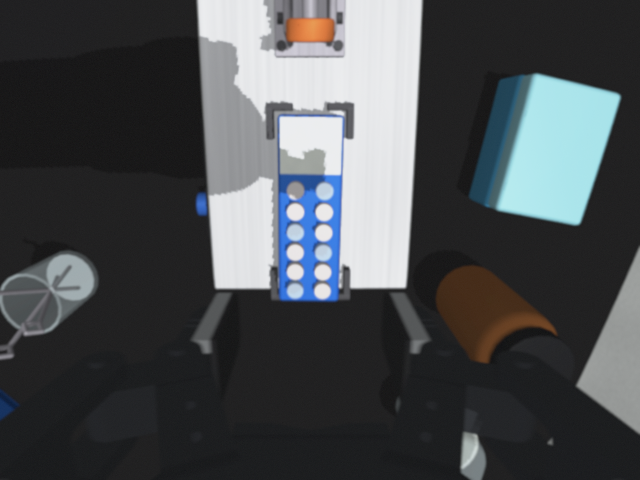

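The rack stands square in the nest, at px (310,207) with brackets all round, and the clamp is open at (310,30). Next I'll go behind the handle with the fingers shut.

Request:
carry_out --twist '[[0,0,0],[0,0,0],[0,0,0],[0,0,0],[0,0,0]]' --slide '[[-0.23,0.98,0],[-0.23,0.98,0],[-0.23,0.98,0],[-0.23,0.98,0],[-0.23,0.98,0]]' --hand '[0,0,0,0,0]'

```text
t: 10.93
ee_pos: [0.5478, 0.1171, 0.2875]
tcp_rot: [0.994, 0.113, -0.001, 0.0]
wrist_force: [0.8, -0.1, -0.1]
width: 0.0001
```

Request:
carry_out --twist '[[0,0,0],[0,0,0],[0,0,0],[0,0,0],[0,0,0]]' --slide '[[-0.23,0.98,0],[-0.23,0.98,0],[0,0,-0.5],[0,0,-0.5],[0,0,0]]' --hand '[0,0,0,0,0]'

```text
t: 11.35
ee_pos: [0.5358, 0.165, 0.2606]
tcp_rot: [0.994, 0.113, -0.002, 0.0]
wrist_force: [-0.8, -0.5, -0.4]
width: -0.0001
```

Run:
```python
from h import *
C,im=snap('scene','s6.png'); t,im2=snap('top','t6.png')
c=np.hstack([cv2.resize(im[190:310,330:490],(640,480),interpolation=2)])
cv2.imwrite('pics/c6.png',c[:,:,::-1])
s=read_state(); print(s['t'],s['ee_pos'],s['width'])
for t,z in (('handle_grip',.18),('handle_hinge',.08)):
    for n in ('scene','top'):
        for r in place_of(n,t)[:1]: p=r['pixel'][::-1]; print(n,t,round(r['conf'],2),np.round(p,1),ray(cam(n),p,z).round(4))
```

```text
11.45 [0.53673205 0.16493062 0.26280261] 0.00035987059509887326
scene handle_grip 0.7 [436.4 255. ] [0.5234 0.2003 0.18  ]
top handle_grip 0.4 [296.  238.4] [0.5213 0.0446 0.18  ]
scene handle_hinge 0.61 [406.2 285.7] [0.5416 0.1483 0.08  ]
```

View pics/c6.png

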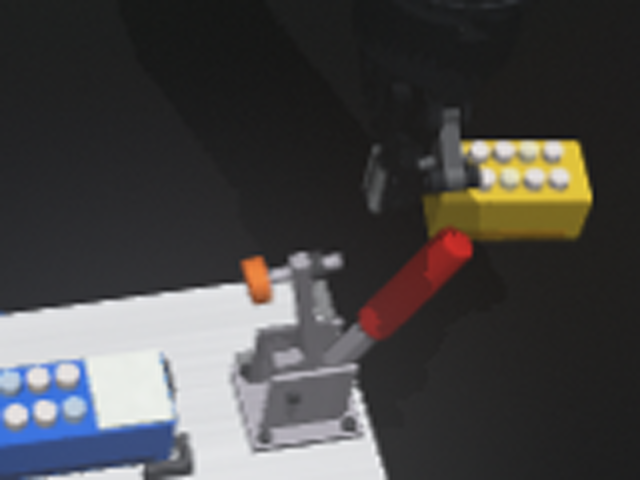

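Run:
```python
from h import *
C=cam('scene'); e=read_state()['ee_pos']; u=np.array([-.2215,.975,0]);h=np.array([.541,.1515,.08])
a=1.13
P=[e,e-[0,0,.014],h,h+u*.138*np.cos(a)+[0,0,.138*np.sin(a)],h+u*.058*np.cos(a)+[0,0,.058*np.sin(a)]]
print(((proj(C,np.array(P))-[330,190])*4).round(0).tolist())
```

```text
[[388.0, 181.0], [383.0, 198.0], [310.0, 382.0], [451.0, 241.0], [367.0, 326.0]]
```

The handle model projects onto the image within a few pixels: predicted tip (451,241), seen at about (458,245). The fingertip is above and just behind the grip. I'll descend and then push along the arc.

Request:
carry_out --twist '[[0,0,0],[0,0,0],[0,0,0]]' --slide '[[0,0,-0.8],[0,0,-0.8],[0,0,-0.46]]' --hand '[0,0,0]'

```text
t: 11.9
ee_pos: [0.5367, 0.1647, 0.2106]
tcp_rot: [0.994, 0.113, -0.0, 0.0]
wrist_force: [-0.3, -0.6, 0.7]
width: -0.0003
```

Request:
carry_out --twist '[[0,0,0],[0,0,0]]' --slide '[[-0.11,0.47,-0.24],[-0.11,0.5,-0.24]]' --hand '[0,0]'

```text
t: 12.07
ee_pos: [0.5317, 0.1887, 0.1994]
tcp_rot: [0.994, 0.112, -0.0, 0.0]
wrist_force: [-0.7, -0.9, -1.0]
width: -0.0001
```

Request:
carry_out --twist '[[0,0,0],[0,0,0],[0,0,0]]' --slide '[[-0.11,0.5,-0.28],[-0.11,0.5,-0.44],[-0.11,0.5,-0.48]]' --hand '[0,0,0]'

```text
t: 12.32
ee_pos: [0.5236, 0.2274, 0.1701]
tcp_rot: [0.994, 0.113, 0.001, -0.0]
wrist_force: [0.1, -2.5, 0.9]
width: 0.0
```

Run:
```python
from h import *
C,im=snap('scene','s7.png')
cv2.imwrite('pics/c7.png',cv2.resize(im[210:330,330:490],(640,480),interpolation=2)[:,:,::-1])
s=read_state(); print(s['t'],s['ee_pos'],s['wrist_force'])
```

```text
12.3667 [0.52187213 0.22966136 0.16792064] [-3.17101342  2.80092326 -4.10505579]
```

View pics/c7.png

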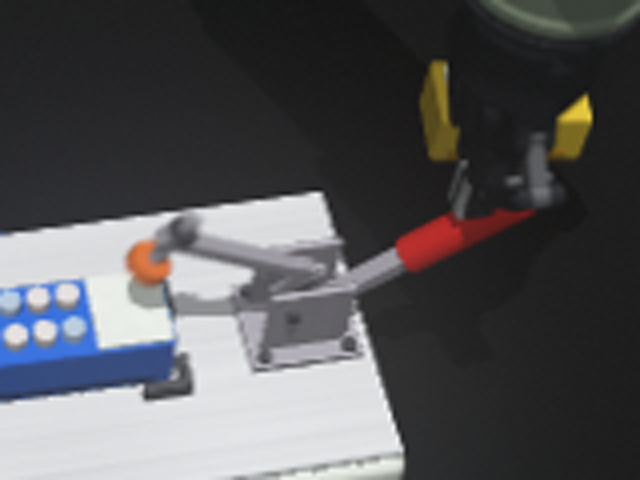

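The handle is swinging over, with the grip at px (460,240). The pad at (148,260) is coming down over the white plate, so I'll continue along the arc.

Request:
carry_out --twist '[[0,0,0],[0,0,0],[0,0,0],[0,0,0]]' --slide '[[-0.06,0.25,-0.38],[-0.06,0.25,-0.38],[-0.04,0.18,-0.43],[-0.04,0.18,-0.43]]' --hand '[0,0,0,0]'

```text
t: 12.7
ee_pos: [0.5187, 0.2487, 0.129]
tcp_rot: [0.994, 0.113, 0.001, -0.0]
wrist_force: [0.1, -1.9, 5.6]
width: -0.0001
```

Request:
carry_out --twist '[[0,0,0],[0,0,0],[0,0,0],[0,0,0]]' --slide '[[-0.02,0.08,-0.3],[0,0,-0.3],[0,0,-0.2],[0,0,0]]' --hand '[0,0,0,0]'

```text
t: 13.03
ee_pos: [0.5173, 0.2496, 0.108]
tcp_rot: [0.994, 0.113, -0.001, 0.0]
wrist_force: [-0.3, 0.6, 0.2]
width: -0.0001
```

Request:
carry_out --twist '[[0,0,0],[0,0,0],[0,0,0]]' --slide '[[0,0,-0.1],[0,0,-0.06],[0,0,0]]' --hand '[0,0,0]'

```text
t: 13.28
ee_pos: [0.5178, 0.2501, 0.1052]
tcp_rot: [0.994, 0.113, -0.0, 0.0]
wrist_force: [0.0, 0.1, -0.3]
width: 0.0003
```

Request:
carry_out --twist '[[0,0,0],[0,0,0],[0,0,0],[0,0,0],[0,0,0]]' --slide '[[0,0,0.6],[0,0,1],[0,0,1],[0,0,1],[0,0,1]]' --hand '[0,0,0,0,0]'

```text
t: 13.7
ee_pos: [0.5177, 0.2502, 0.2218]
tcp_rot: [0.994, 0.113, 0.0, -0.0]
wrist_force: [0.6, -0.8, 0.8]
width: -0.0001
```

Request:
carry_out --twist '[[0,0,0],[0,0,0],[0,0,0],[0,0,0],[0,0,0]]' --slide '[[0,0,0.5],[-0.5,0.5,0],[-0.5,0.5,0],[0,0,0],[0,0,0]]' --hand '[0,0,0,0,0]'

```text
t: 14.12
ee_pos: [0.4923, 0.2758, 0.2328]
tcp_rot: [0.994, 0.114, 0.0, 0.0]
wrist_force: [-0.5, 0.0, -0.5]
width: -0.0003
```

Run:
```python
from h import *
C,im=snap('scene','s8.png')
cv2.imwrite('pics/c8.png',cv2.resize(im[220:340,310:470],(640,480),interpolation=2)[:,:,::-1])
s=read_state(); print(s['t'],s['ee_pos'],s['wrist_force'])
u=np.array([-.2215,.975,0]);h=np.array([.541,.1515,.08])
for a in (0,.15): print(a,((proj(C,np.array([h+u*r*np.cos(a)+[0,0,r*np.sin(a)] for r in (.058,.138)]))-[310,220])*4).round(0).tolist())
n=np.array([.577,-.0055,.103]); print('pad target',((proj(C,n+u*.052)-[310,220])*4).round(0))
```

```text
14.1667 [0.4928999  0.2751146  0.23268538] [ 1.12363613 -0.28901999  0.65256245]
0 [[488.0, 249.0], [619.0, 230.0]]
0.15 [[489.0, 241.0], [625.0, 211.0]]
pad target [[206. 267.]]
```

View pics/c8.png

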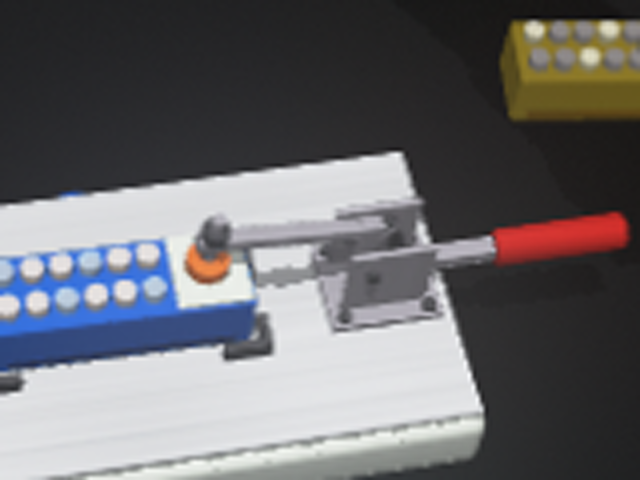

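The handle lies level, from px (495,247) to (625,230), matching the stop prediction. The pad sits on the white plate at (208,265) and the robot is clear.

```bash
python3 -c "
from rig import *; print(hand_in())"
```

```text
the job is handed in; nothing more can be done
None
```

The farther blue rack is in the nest and released, its white plate towards the clamp. The clamp is pushed over to its stop. I handed the job in at about 14 s of the 48 s allowed; no verdict was reported.

- **Rack:** I picked the blue rack farthest from the base at about (0.436, -0.321). I set it down on the platform at touch-down height with about 12 N of contact force. The wrist picture afterwards showed it flat and square between the four brackets.
- **Clamp:** I pushed the handle along its arc with the shut fingers. The highest force I read was 5.6 N, and it dropped to zero past the dead point.
- **Last check:** In the final scene picture the handle is level, within about 6–8 crop pixels (2 camera pixels) of the position predicted for the stop. The pad sits on the white plate within about 1 camera pixel of where it should be. The arm was clear, with no force beyond sensor noise.
- **Disagreements:** Some single-camera nest estimates differed by about 1 cm, so I corrected the placing from the wrist view of the brackets. After the snap I lowered the fingers about 4 mm more and felt no contact, so the stop is confirmed by the picture only. I did not check the bystanders one by one at the end, but saw no contact with any of them.

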